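# Lay out an interferometer around its beam splitter

### The arm

A 6-joint arm with a two-finger parallel gripper is mounted at the origin on the work surface. World frame = base frame: x ahead of the robot, y to its left, z up, the work surface at z = 0. Lengths are in m, angles in rad, forces in N, time in s.
With the tool pointing down it reaches from about 0.35 to 0.975 m from the base axis. Payload 4.9 kg.
Tool frame: the origin (TCP) lies midway between the tips of the shut fingers; the grasp point (between the pads) lies 19 mm behind it; z points along the fingers, y is the direction in which the jaws open and shut (so a half turn about z gives the same grasp; the last joint's range is limited). The gripper opens to 85 mm and grips with 20 to 120 N. Pads are 22 mm wide; open, the fingers measure 114 mm over their backs; the gripper's body (76 mm by 85 mm) begins 54 mm behind the grasp point. The pads swing forward as they close: fully open they stand 13 mm farther back than shut.
Start: joints at [-1.361, 0.053, 1.613, -0, 1.476, -0.119], TCP at [0.202, -0.592, 0.231] pointing down, gripper open.
Joint ranges: [-3.01, 3.01], [-1.01, 2.22], [0.06, 2.58], [-1.02, 4.17], [0.09, 2.62], [-3.14, 3.14]. Speed limits (rad/s): [2.57, 2.57, 3.14, 3.14, 3.14, 3.14].

### API

Orientations are given as a unit quaternion [w, x, y, z].
In Python, from plant import manip, cams gives the robot as it stands.
- The arm moves only by the tool jog_arm, never from a script. Its argument "targets" is a list of rows, each a list of 4 numbers: the shift along the tool's x, y, z in m, then the turn about the tool's z in degrees. A call has 1 to 5 rows; each row is the pose to reach, as a shift and turn from the pose commanded when the call began, along the tool's axes at that moment; what a row does not reach only later rows make up. A row lasts 1/12 s, in which the tool goes at most 41.7 mm and 7.16 degrees, less where a joint would pass 70% of its speed; a pose out of reach is approached as far as the arm can. A call with a gripper value outside its range is refused whole. "fingers" is the opening, from 0 (shut) to 1 (fully open), set as the call begins (left out, the last holds). The fingers move at their own pace and stop on an object; the grip force is fixed at half the most. Time passes only in rows, so rows that repeat a pose let the fingers close. It gives the time, the measured TCP pose, the force and the opening at its end, in the units of the state.
- manip.state(): the state, without advancing time (a new reading comes with each control period).
- cams.grab_frame(name): name is "scene" or "top" or "wrist"; returns the picture (420x560x3 uint8, red, green, blue); there is no depth.
- cams.get_calibration(name): a dict with "camera_matrix" (3x3 intrinsics, pixels), "distortion" ([k1, k2, p1, p2, k3] as OpenCV has them; the pictures are not rectified), "cam_to_world" (4x4, takes a point from camera to world coordinates). Camera axes: x right, y up, looking along -z (the intrinsics and any distortion apply to the point x, -y, -z); pixel columns grow to the right and rows downward; lengths in m; the calibration is good to about 2 mm. A picture is of the moment at which its call begins: read the wrist's pose just before it. get_calibration takes no time and is no camera call; for the wrist camera it gives the pose at the moment of the call.
- manip.job_done(): hands the job in, once; it reports no verdict.
The state is a dict: "time": time; "joint_pos": joint angles; "joint_vel": joint speeds; "joint_efforts": joint torques, N m; "tool_pos": TCP position; "tool_rot": TCP orientation; "contact_force": force on the tool from outside, world axes, zero at the start; "ft_torque": the same for the moment, N m; "gripper_width": opening from 0.0 (shut) to 1.0 (fully open).
Only numpy, scipy, OpenCV 4.12 (cv2) and the standard library are available. Lean on these libraries where they do the work, as an engineer would, in place of code of your own. Each camera call takes 0.05 s, during which the arm holds its last target. There are 200 camera calls.

### The job

On the round base plate, put the beam-splitter cube centred on the pedestal, its white stripe along the pedestal's black stripe, and stand the laser in the red square with its nozzle pointing at the cube. Then, looking from the laser towards the cube, stand the yellow mirror in the square behind the cube, the blue mirror in the square to the left of it and the white screen in the square to the right of it, each upright, centred in its square and facing the cube squarely. Set each down gently, never dropping it, and leave the tape and the sample box where they are.

Things in the scene. Friction and masses are not known exactly. Their poses are not given: they have to be found in the camera images.
- board: fixed dark round plate, 280 mm wide, 8 thick; in its middle a 56 mm square aluminium pedestal, top at 24 mm, black stripe on its diagonal x = y. Four outlined 50 mm squares, centres 100 mm from the plate centre: red (a red bar leads to the pedestal) at -x; white at +x (opposite), +y (left, seen from red) and -y (right). Origin: plate centre at bench level, z up
- cube_mid (a point): beam-splitter cube: 36 mm black cube with greenish windows in its four sides and a white diagonal stripe on top, loose, about 0.12 kg. The point is its centre (18 mm above the underside); z is up, the stripe runs along its diagonal x = y
- laser_mid (a point): loose laser, 0.25 kg: grey upright block 40 x 40 x 70 mm tall; brass nozzle 12 mm thick, 10 long, sticks out in front (+x) 34 mm above the underside; red T on top, crossbar at the nozzle side. Grasp across its plain sides (along y), or along x higher than 40 mm, over the nozzle. Point: block centre, 35 mm above the underside; z up, x out of the nozzle
- yellow_mirror_mid (a point): loose mirror stand, 0.18 kg: yellow upright frame 14 mm thick (x), 44 wide (y), a round silver mirror on both wide faces (alike), on a black foot 44 x 44 x 10 mm; 66 mm tall. Grasp the frame from above, over the foot, across thickness or width. Point: centre, 33 mm above the underside; z up, x square to the mirror faces
- blue_mirror_mid (a point): loose mirror stand, 0.18 kg: blue upright frame 14 mm thick (x), 44 wide (y), a round silver mirror on both wide faces (alike), on a black foot 44 x 44 x 10 mm; 66 mm tall. Grasp the frame from above, over the foot, across thickness or width. Point: centre, 33 mm above the underside; z up, x square to the mirror faces
- screen_mid (a point): screen on a stand: upright white plate 8 mm thick (x), 50 wide (y), on a black foot 44 x 44 x 10 mm; 66 mm tall in all. Loose, about 0.15 kg; grasp the plate from above. The point is the centre half-way up (33 mm above the underside); z is up, x is square to the plate; both faces are alike
- tape: bystander: loose orange ring of tape lying flat, 76 mm across, 20 mm high; origin at the centre of its underside; leave it where it is
- sample_box: bystander: loose flat whitish clear box 60 x 45 x 22 mm with a copper chip; origin at the centre of its underside; leave it where it is
Not all that is in view belongs to the job. What is shaped like the part that bears screen_mid but pink or purple is not meant.

How it is judged:
At the end, for the whole second after the job is handed in: Cube on pedestal within 10 mm, stripes parallel within 0.3 rad; laser in red square, aimed within 45 mm of plate centre; yellow mirror opposite, blue mirror left, screen right; these four within 15 mm, mirrors and screen square within 0.3 rad; all upright within 0.12 rad, at rest (x of cube_mid in the frame of board between -0.01 and 0.01 m and y of cube_mid in the frame of board between -0.01 and 0.01 m and z of cube_mid in the frame of board between 0.036 and 0.048 m and angle between each of cube_mid, laser_mid, yellow_mirror_mid, blue_mirror_mid, screen_mid's own z axis and vertical below 0.12 rad and linear speed of each of cube, laser, yellow_mirror, blue_mirror, screen below 0.02 m/s and angle between the x axis of each of cube_mid, yellow_mirror_mid and the x axis of board, either way round below 0.3 rad and x of laser_mid in the frame of board between -0.115 and -0.085 m and y of laser_mid in the frame of board between -0.015 and 0.015 m and z of laser_mid in the frame of board between 0.037 and 0.049 m and x of board in the frame of laser_mid above 0.06 m and y of board in the frame of laser_mid between -0.045 and 0.045 m and x of yellow_mirror_mid in the frame of board between 0.085 and 0.115 m and y of yellow_mirror_mid in the frame of board between -0.015 and 0.015 m and z of yellow_mirror_mid in the frame of board between 0.035 and 0.047 m and x of blue_mirror_mid in the frame of board between -0.015 and 0.015 m and y of blue_mirror_mid in the frame of board between 0.085 and 0.115 m and z of blue_mirror_mid in the frame of board between 0.035 and 0.047 m and angle between the x axis of each of blue_mirror_mid, screen_mid and the y axis of board, either way round below 0.3 rad and x of screen_mid in the frame of board between -0.015 and 0.015 m and y of screen_mid in the frame of board between -0.115 and -0.085 m and z of screen_mid in the frame of board between 0.035 and 0.047 m); the robot touches nothing.
It fails at once if the tape or the sample box is pushed more than 30 mm from its place (distance of any of tape, sample_box from where it was at the start of the episode above 0.03 m).
It fails at once if a part is dropped (falls free of the fingers faster than 0.8 m/s, about 30 mm) ((linear speed of yellow_mirror above 0.8 m/s and contact force between the fingers and yellow_mirror below 0.01 N) or (linear speed of blue_mirror above 0.8 m/s and contact force between the fingers and blue_mirror below 0.01 N) or (linear speed of screen above 0.8 m/s and contact force between the fingers and screen below 0.01 N) or (linear speed of laser above 0.8 m/s and contact force between the fingers and laser below 0.01 N) or (linear speed of cube above 0.8 m/s and contact force between the fingers and cube below 0.01 N)).
It also fails if it takes over 128 s, if anything falls off the work surface, if the arm or the gripper's body presses on something with over 40 N, if the wrist force passes 120 N, or if a joint passes its speed limit or range.

## Working session

There is one attempt and no reset: what is moved stays moved. The work goes in short steps, Python scripts to look and compute and a tool call to move; the robot and the scene stay as the last step left them, time stands still between calls to the robot, and variables do not carry over. Pictures are saved under pics/ and viewed, about 12 in all and at most 16, crops included, and the job is handed in when it is done.

Besides the shell and the picture viewer there is one more tool, called as name([rows], argument=value, ...), one row to a line, values as JSON. jog_arm: Moves the arm, as the interface text tells. Its arguments: {"type":"object","properties":{"targets":{"type":"array"},"fingers":{"type":"number"}},"required":["targets"]}

```bash
ls; mkdir -p pics; cat > h.py <<'E'
import numpy as np, cv2
from plant import manip, cams
def snap(n,f):
    c=cams.get_calibration(n); im=cams.grab_frame(n)[:,:,::-1].copy(); cv2.imwrite('pics/'+f,im); np.save('pics/'+f+'.npy',c['cam_to_world']); return im,c
def p2w(c,uv,z,T=None):
    T=c['cam_to_world'] if T is None else T; T=np.array(T)
    u=cv2.undistortPoints(np.array(uv,float).reshape(-1,1,2),np.array(c['camera_matrix']),np.array(c['distortion'])).reshape(-1,2)
    d=np.c_[u[:,0],-u[:,1],-np.ones(len(u))]@T[:3,:3].T
    o=T[:3,3]; z=np.broadcast_to(z,len(u)); s=(z-o[2])/d[:,2]
    return o+d*s[:,None]
def w2p(c,P,T=None):
    T=np.array(c['cam_to_world'] if T is None else T); q=(np.atleast_2d(P)-T[:3,3])@T[:3,:3]; q=q*[1,-1,-1]
    return cv2.projectPoints(q.reshape(-1,1,3),np.zeros(3),np.zeros(3),np.array(c['camera_matrix']),np.array(c['distortion']))[0].reshape(-1,2)
E
python3 - <<'E'
from h import *
s=manip.state(); print(s)
for n in ['top','scene','wrist']:
    im,c=snap(n,n+'0.png'); print(n,np.round(c['cam_to_world'],3).tolist(),np.round(c['camera_matrix'],1).tolist(),c['distortion'])
a=cv2.imread('pics/top0.png'); cv2.imwrite('pics/top0b.png',cv2.resize(a,(800,600),interpolation=cv2.INTER_CUBIC))
E
```

```text
pics
{'time': 0.0, 'joint_pos': array([-1.36097304e+00,  5.33567753e-02,  1.61430974e+00, -1.83304359e-05,
        1.47603719e+00, -1.19036731e-01]), 'joint_vel': array([-0.00028677, -0.00033699,  0.00053124,  0.00025102, -0.00027318,
       -0.00013518]), 'joint_efforts': array([-1.63974048e-03, -3.93690383e+01, -3.70178425e+01, -3.40751894e-04,
        7.06750201e-03, -9.70515657e-06]), 'tool_pos': array([ 0.20169211, -0.59088473,  0.23005369]), 'tool_rot': array([-1.05402522e-03,  9.86511125e-01,  1.63690827e-01, -5.70111353e-05]), 'contact_force': array([-0.25635398, -0.80132111, -0.41611409]), 'ft_torque': array([-0.03775496, -0.00447754,  0.01521049]), 'gripper_width': 0.9983329228545224}
top [[0.01, 0.998, -0.059, 0.384], [-1.0, 0.01, 0.007, -0.0], [0.008, 0.059, 0.998, 1.304], [0.0, 0.0, 0.0, 1.0]] [[497.2, 0.0, 273.4], [0.0, 497.2, 209.6], [0.0, 0.0, 1.0]] [0.02104258 0.         0.         0.         0.        ]
scene [[-0.773, -0.49, 0.402, 1.014], [0.634, -0.592, 0.497, 0.638], [-0.006, 0.639, 0.769, 1.059], [0.0, 0.0, 0.0, 1.0]] [[513.3, 0.0, 291.5], [0.0, 513.3, 215.7], [0.0, 0.0, 1.0]] [-0.00129869  0.          0.          0.          0.        ]
wrist [[0.323, 0.912, 0.254, 0.266], [-0.946, 0.311, 0.085, -0.57], [-0.002, -0.268, 0.963, 0.371], [0.0, 0.0, 0.0, 1.0]] [[325.8, 0.0, 278.5], [0.0, 325.8, 205.2], [0.0, 0.0, 1.0]] [0.01560634 0.         0.         0.         0.        ]
```

View pics/top0b.png

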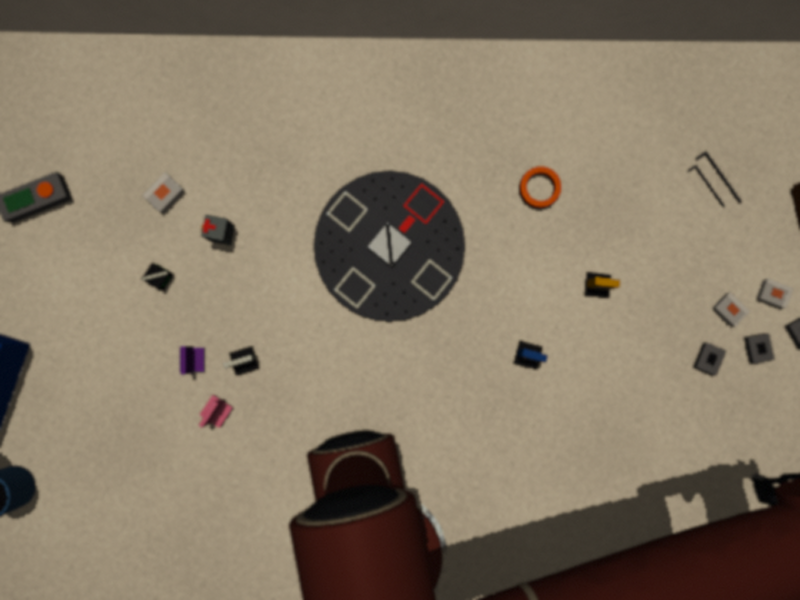

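View pics/scene0.png

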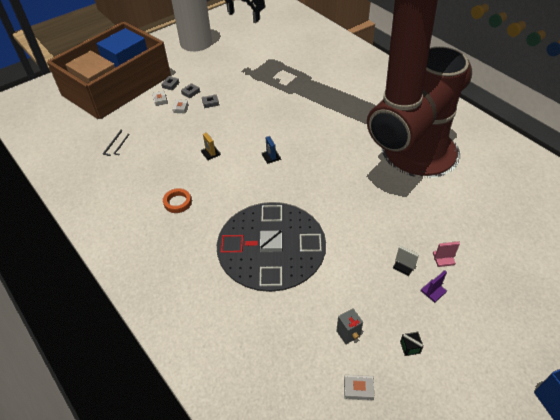

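Top view shows plate at (390,245), laser (217,230), cube (158,277), screen candidate white (243,360), yellow (602,284), blue (531,355), in 800x600 pixels. I'll enlarge these.

```bash
python3 - <<'E'
from h import *
a=cv2.imread('pics/top0.png'); t=[]
for n,u,v,w in [('board',273,172,112),('laser',152,162,40),('cube',111,194,40),('screen',170,252,40),('yellow',421,199,40),('blue',371,248,40)]:
    x0,y0=u-w//2,v-w//2; print(n,x0,y0,264/w)
    im=cv2.resize(a[y0:y0+w,x0:x0+w],(264,264),interpolation=cv2.INTER_CUBIC)
    for k in range(0,264,66): cv2.line(im,(k,0),(k,5),(0,255,0)); cv2.line(im,(0,k),(5,k),(0,255,0))
    t.append(im)
cv2.imwrite('pics/m1.png',np.vstack([np.hstack(t[:3]),np.hstack(t[3:])]))
E
```

```text
board 217 116 2.357142857142857
laser 132 142 6.6
cube 91 174 6.6
screen 150 232 6.6
yellow 401 179 6.6
blue 351 228 6.6
```

View pics/m1.png

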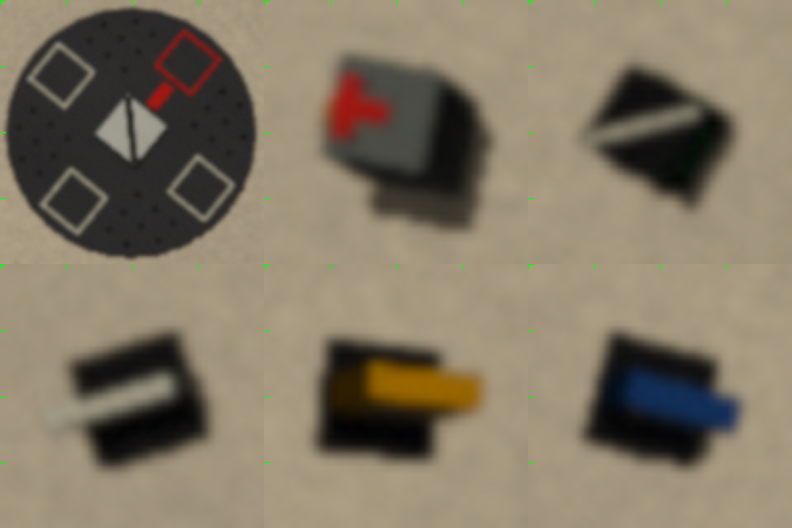

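Montage: board squares at (61,75), red (188,62), (201,188), (74,202), pedestal (131,130); laser top centred (385,113) with the T towards image left; the cube stripe (590,138)-(700,112); screen edge (45,420)-(178,380); yellow top centre (423,386), blue (681,400).

```bash
cat >> h.py <<'E'
def tool():
    from scipy.spatial.transform import Rotation as R
    s=manip.state(); q=s['tool_rot']; return s,R.from_quat([q[1],q[2],q[3],q[0]]).as_matrix(),np.array(s['tool_pos'])
def jog(x,y,z,yjaw):
    "tool shift & turn (deg) to reach world xyz, with tool y axis along world angle yjaw (deg), mod 180; also last joint"
    s,M,p=tool(); d=M.T@(np.array([x,y,z])-p)
    cur=np.degrees(np.arctan2(M[1,1],M[0,1])); t=-(yjaw-cur)   # tool z down: + turn = - world yaw
    t=(t+90)%180-90
    print('shift mm',np.round(d*1000,1),'turn',round(t,1),'cur jaw',round(cur,1),'j6',np.round(np.degrees(s['joint_pos'][5]),1),'t',round(s['time'],2),'tilt',np.round(M[:,2],3))
E
python3 - <<'E'
from h import *
c=cams.get_calibration('top')
def tl(pts,tx,ty,x0,y0,k): return [((u-tx)/k+x0-.0+(.5/k-.5),(v-ty)/k+y0+(.5/k-.5)) for u,v in pts]
k=264/112
b=p2w(c,tl([(188,62),(74,202),(201,188),(61,75)],0,0,217,116,k),.008)[:,:2]
ped=p2w(c,tl([(131,130)],0,0,217,116,k),.024)
print('red,opp,left,right',b.round(4).tolist(),'mean',b.mean(0),'ped',ped.round(4)); ax=b[1]-b[0]; ay=b[2]-b[3]
A=lambda d:np.degrees(np.arctan2(d[1],d[0]))
print('board ang',A(ax),A(ay)-90,np.hypot(*ax),np.hypot(*ay))
L=p2w(c,tl([(343,55),(443,72),(426,172),(326,155)],264,0,132,142,6.6),.07); print('laser',L.mean(0),'nozzle ang',A(L[0]+L[3]-L[1]-L[2]),A(L[0]-L[3]))
C=p2w(c,tl([(590,138),(700,112)],528,0,91,174,6.6),.036); print('cube',C.mean(0),'stripe',A(C[0]-C[1]),np.hypot(*(C[0]-C[1])[:2]))
S=p2w(c,tl([(45,420),(178,380)],0,264,150,232,6.6),.066); print('screen',S.mean(0),'wide dir',A(S[0]-S[1]))
Y=p2w(c,tl([(368,362),(480,375),(478,408),(366,398)],264,264,401,179,6.6),.066); print('yellow',Y.mean(0),'wide',A(Y[0]+Y[3]-Y[1]-Y[2]))
B=p2w(c,tl([(630,368),(740,402),(733,432),(622,398)],528,264,351,228,6.6),.066); print('blue',B.mean(0),'wide',A(B[0]+B[3]-B[1]-B[2]))
jog(*Y.mean(0)[:2],.25,A(Y[0]+Y[3]-Y[1]-Y[2])+90)
s,M,p=tool(); w=cams.get_calibration('wrist')['cam_to_world']; w=np.array(w); print('cam in tool',M.T@(w[:3,3]-p),(M.T@w[:3,:3]).round(3).tolist())
E
```

```text
red,opp,left,right [[0.6403, -0.0684], [0.4822, 0.0568], [0.4992, -0.0839], [0.624, 0.0731]] mean [ 0.56142868 -0.0056015 ] ped [[ 0.561  -0.0055  0.024 ]]
board ang 141.6108209312848 -218.47018426531696 0.20171309840262772 0.20057592289104348
laser [0.58148443 0.30027275 0.07      ] nozzle ang 80.95952430730787 -8.15153115286084
cube [0.49899505 0.41174162 0.036     ] stripe 104.13317434397077 0.04316774515665259
screen [0.34966167 0.2545261  0.066     ] wide dir 107.3191311120303
yellow [ 0.49339168 -0.38681443  0.066     ] wide 84.68660355690376
blue [ 0.36454152 -0.25944089  0.066     ] wide 73.47802251851354
shift mm [342.  -99.1 -19.4] turn -65.8 cur jaw -71.2 j6 -6.8 t 0.15 tilt [-0.     0.002 -1.   ]
cam in tool [ 0.06763649  0.00104785 -0.14097838] [[-0.0, 0.963, 0.268], [1.0, 0.0, 0.0], [0.0, 0.268, -0.963]]
```

```bash
cat >> h.py <<'E'
def plan(*wps):
    "wps: (x,y,z,jawdeg,mm_per_row); prints calls (shift mm in the tool's axes, turn deg, rows)"
    s,M,p=tool(); a=np.degrees(np.arctan2(M[1,1],M[0,1])); p=p.copy()
    print('t',round(s['time'],2),'pos',p.round(4),'jaw',round(a,1),'grip',round(s['gripper_width'],3),'F',np.round(s['contact_force'],1))
    for x,y,z,j,v in wps:
        g=np.array([x,y,z]); tw=(j-a+90)%180-90
        n=max(1,int(np.ceil(max(np.linalg.norm(g-p)*1000/v,abs(tw)/7)))); m=-(-n//5)
        print('->',np.round(g,4),'jaw',round(a+tw,1))
        for k in range(m):
            r=np.radians(a); ey=np.array([np.cos(r),np.sin(r),0]); ez=np.array([0,0,-1.]); ex=np.cross(ey,ez)
            d=np.round(np.array([ex,ey,ez])@((g-p)/(m-k)),3); t=round(-tw/(m-k)*2)/2
            print('   ',(d*1000).astype(int).tolist(),'turn',t,'rows',-(-n//m))
            p=p+np.array([ex,ey,ez]).T@d; a-=t; tw+=t
E
python3 - <<'E'
from h import *
plan((.4934,-.3868,.2,-5.3,38))
E
```

```text
t 0.15 pos [ 0.2017 -0.591   0.2303] jaw -71.2 grip 1.001 F [-0.3 -1.4 -0.1]
-> [ 0.4934 -0.3868  0.2   ] jaw -5.3
    [171, -50, 15] turn -33.0 rows 5
    [170, 52, 15] turn -33.0 rows 5
```

jog_arm([
  [0.171, -0.05, 0.015, -33],
  [0.171, -0.05, 0.015, -33],
  [0.171, -0.05, 0.015, -33],
  [0.171, -0.05, 0.015, -33],
  [0.171, -0.05, 0.015, -33],
])

```text
time: 0.57
tool_pos: [0.3509, -0.4853, 0.2152]
tool_rot: [-0.001, 0.897, 0.441, 0.001]
contact_force: [-0.2, 0.4, 0.4]
gripper_width: 1.0
```

jog_arm([
  [0.17, 0.052, 0.015, -33],
  [0.17, 0.052, 0.015, -33],
  [0.17, 0.052, 0.015, -33],
  [0.17, 0.052, 0.015, -33],
  [0.17, 0.052, 0.015, -33],
])

```text
time: 0.98
tool_pos: [0.4968, -0.3835, 0.2002]
tool_rot: [-0.001, 0.735, 0.678, 0.001]
contact_force: [-0.5, -0.2, -0.9]
gripper_width: 0.998
```

jog_arm([
  [0, 0, 0, 0],
  [0, 0, 0, 0],
  [0, 0, 0, 0],
])

```text
time: 1.23
tool_pos: [0.4928, -0.3879, 0.2011]
tool_rot: [-0.0, 0.739, 0.674, -0.0]
contact_force: [-0.7, -1.1, 0.4]
gripper_width: 1.0
```

```bash
cat >> h.py <<'E'
def boxes(kind):
    h={'mirror':[(14,44,10,66),(44,44,0,10)],'screen':[(8,50,10,66),(44,44,0,10)],'laser':[(40,40,0,70)],'cube':[(36,36,0,36)]}[kind]
    return [np.array([[sx*a/2,sy*b/2,z] for z in (l,t) for sx,sy in ((1,1),(-1,1),(-1,-1),(1,-1))])/1000 for a,b,l,t in h]
def wire(im,c,kind,x,y,ang,z0=0,T=None):
    r=np.radians(ang); Rm=np.array([[np.cos(r),-np.sin(r),0],[np.sin(r),np.cos(r),0],[0,0,1]])
    for P in boxes(kind):
        q=w2p(c,P@Rm.T+[x,y,z0],T)
        for i in range(4):
            for a,b in ((i,(i+1)%4),(i+4,(i+1)%4+4),(i,i+4)): cv2.line(im,*[tuple(int(round(v*16)) for v in q[k]) for k in (a,b)],(0,255,0),1,cv2.LINE_AA,4)
E
python3 - <<'E'
from h import *
plan((.4934,-.3868,.2,-5.3,38))
im,c=snap('wrist','w1.png'); wire(im,c,'mirror',.4934,-.3868,-5.3); cv2.imwrite('pics/w1b.png',im)
E
```

```text
t 1.23 pos [ 0.4928 -0.3879  0.2011] jaw -5.3 grip 1.0 F [-0.7 -1.1  0.4]
-> [ 0.4934 -0.3868  0.2   ] jaw -5.3
    [1, 1, 1] turn 0.0 rows 1
```

View pics/w1b.png

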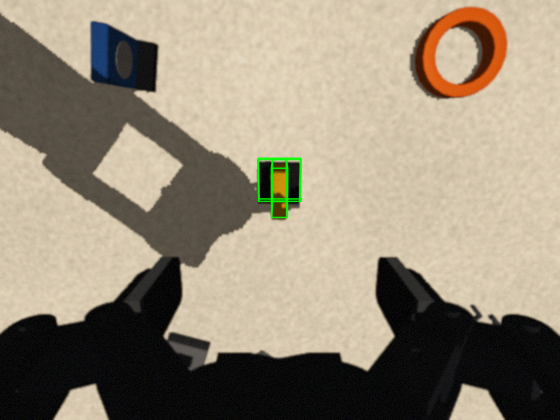

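Wireframe fits the yellow mirror at (280,182) within a pixel or two, so the estimate is good. Descend and grip.

jog_arm([
  [0.001, 0.001, 0.036, 0],
  [0.001, 0.001, 0.072, 0],
  [0.001, 0.001, 0.108, 0],
  [0.001, 0.001, 0.135, 0],
  [0.001, 0.001, 0.15, 0],
])

```text
time: 1.7
tool_pos: [0.4914, -0.3857, 0.047]
tool_rot: [-0.003, 0.739, 0.673, -0.0]
contact_force: [-0.3, 1.4, -1.0]
gripper_width: 0.999
```

jog_arm([
  [0, 0, 0.01, 0],
  [0, 0, 0.018, 0],
  [0, 0, 0.024, 0],
  [0, 0, 0.027, 0],
  [0, 0, 0.027, 0],
])

```text
time: 2.12
tool_pos: [0.4949, -0.3871, 0.025]
tool_rot: [0.001, 0.738, 0.674, 0.0]
contact_force: [-0.8, -0.2, -0.7]
gripper_width: 0.998
```

jog_arm([
  [0, 0, 0, 0],
  [0, 0, 0, 0],
  [0, 0, 0, 0],
  [0, 0, 0, 0],
  [0, 0, 0, 0],
], fingers=0)

```text
time: 2.53
tool_pos: [0.4947, -0.3866, 0.0247]
tool_rot: [0.0, 0.738, 0.675, 0.0]
contact_force: [0.6, -0.2, -0.9]
gripper_width: 0.301
```

jog_arm([
  [0, 0, 0, 0],
  [0, 0, 0, 0],
  [0, 0, 0, 0],
  [0, 0, 0, 0],
  [0, 0, 0, 0],
])

```text
time: 2.95
tool_pos: [0.4947, -0.3867, 0.0245]
tool_rot: [0.0, 0.738, 0.675, 0.0]
contact_force: [0.4, 0.7, 2.0]
gripper_width: 0.155
```

```bash
python3 - <<'E'
from h import *
plan((.4934,-.3868,.15,-5.3,25),(.483,.0566,.15,-38.4,36),(.483,.0566,.045,-38.4,22),(.483,.0566,.033,-38.4,3))
E
```

```text
t 2.95 pos [ 0.4947 -0.3867  0.0245] jaw -5.2 grip 0.155 F [0.4 0.7 2. ]
-> [ 0.4934 -0.3868  0.15  ] jaw -5.3
    [0, -1, -63] turn 0.0 rows 3
    [0, 0, -62] turn 0.0 rows 3
-> [0.483  0.0566 0.15  ] jaw -38.4
    [147, -17, 0] turn 11.0 rows 5
    [141, -44, 0] turn 11.0 rows 5
    [129, -71, 0] turn 11.0 rows 5
-> [0.483  0.0566 0.045 ] jaw -38.4
    [0, 0, 105] turn 0.0 rows 5
-> [0.483  0.0566 0.033 ] jaw -38.4
    [0, 0, 12] turn 0.0 rows 4
```

jog_arm([
  [0, 0, -0.01, 0],
  [0, 0, -0.03, 0],
  [0, 0, -0.06, 0],
  [0, 0, -0.095, 0],
  [0, 0, -0.125, 0],
])

```text
time: 3.37
tool_pos: [0.4942, -0.3861, 0.1508]
tool_rot: [-0.0, 0.738, 0.675, -0.0]
contact_force: [0.7, 0.0, -1.2]
gripper_width: 0.157
```

jog_arm([
  [0.02, -0.002, 0, 1.5],
  [0.05, -0.006, 0, 4],
  [0.08, -0.009, 0, 6],
  [0.113, -0.013, 0, 8.5],
  [0.147, -0.017, 0, 11],
])

```text
time: 3.78
tool_pos: [0.4901, -0.2372, 0.1492]
tool_rot: [-0.0, 0.8, 0.599, -0.0]
contact_force: [-0.1, 0.2, -1.2]
gripper_width: 0.152
```

jog_arm([
  [0.028, -0.009, 0, 2],
  [0.056, -0.018, 0, 4.4],
  [0.085, -0.026, 0, 6.6],
  [0.113, -0.035, 0, 8.8],
  [0.141, -0.044, 0, 11],
])

```text
time: 4.2
tool_pos: [0.4871, -0.0893, 0.1493]
tool_rot: [-0.0, 0.854, 0.52, -0.0]
contact_force: [0.5, 0.6, -2.6]
gripper_width: 0.16
```

jog_arm([
  [0.032, -0.018, 0, 2.7],
  [0.066, -0.036, 0, 5.5],
  [0.097, -0.053, 0, 8],
  [0.119, -0.065, 0, 10],
  [0.129, -0.071, 0, 11],
])

```text
time: 4.62
tool_pos: [0.4825, 0.0592, 0.1492]
tool_rot: [-0.001, 0.899, 0.438, -0.0]
contact_force: [-0.2, 0.5, -2.6]
gripper_width: 0.157
```

jog_arm([
  [0, 0, 0, 0],
  [0, 0, 0, 0],
  [0, 0, 0, 0],
])

```text
time: 4.87
tool_pos: [0.4834, 0.0557, 0.1492]
tool_rot: [0.0, 0.899, 0.437, -0.0]
contact_force: [-0.0, -0.4, -1.4]
gripper_width: 0.156
```

```bash
python3 - <<'E'
from h import *
plan((.483,.0566,.05,-38.4,22),(.483,.0566,.0325,-38.4,3))
E
```

```text
t 4.87 pos [0.4834 0.0557 0.1492] jaw -38.2 grip 0.156 F [-0.  -0.4 -1.4]
-> [0.483  0.0566 0.05  ] jaw -38.4
    [1, -1, 99] turn 0.0 rows 5
-> [0.483  0.0566 0.0325] jaw -38.4
    [0, 0, 9] turn 0.0 rows 3
    [0, 0, 9] turn 0.0 rows 3
```

jog_arm([
  [0.001, -0.001, 0.03, 0],
  [0.001, -0.001, 0.06, 0],
  [0.001, -0.001, 0.085, 0],
  [0.001, -0.001, 0.099, 0],
  [0.001, -0.001, 0.103, 0],
])

```text
time: 5.28
tool_pos: [0.4807, 0.0565, 0.0428]
tool_rot: [-0.001, 0.9, 0.436, -0.003]
contact_force: [-1.0, 0.7, -1.7]
gripper_width: 0.155
```

jog_arm([
  [0, 0, 0.003, 0],
  [0, 0, 0.006, 0],
  [0, 0, 0.009, 0],
  [0, 0, 0.011, 0],
  [0, 0, 0.012, 0],
])

```text
time: 5.7
tool_pos: [0.484, 0.0576, 0.035]
tool_rot: [0.0, 0.899, 0.437, 0.001]
contact_force: [0.1, -0.0, -2.0]
gripper_width: 0.156
```

jog_arm([
  [0, 0, 0, 0],
  [0, 0, 0.001, 0],
  [0, 0, 0.001, 0],
  [0, 0, 0.001, 0],
])

```text
time: 6.03
tool_pos: [0.4834, 0.0577, 0.0335]
tool_rot: [0.0, 0.899, 0.437, 0.0]
contact_force: [0.1, 0.3, -1.3]
gripper_width: 0.155
```

jog_arm([
  [0, 0, 0.001, 0],
  [0, 0, 0.001, 0],
  [0, 0, 0.001, 0],
])

```text
time: 6.28
tool_pos: [0.4837, 0.0577, 0.0326]
tool_rot: [0.0, 0.899, 0.437, 0.0]
contact_force: [1.1, -0.2, -1.7]
gripper_width: 0.153
```

jog_arm([
  [0, 0, 0, 0],
  [0, 0, 0, 0],
  [0, 0, 0, 0],
  [0, 0, 0, 0],
  [0, 0, 0, 0],
], fingers=0.55)

```text
time: 6.7
tool_pos: [0.4834, 0.0577, 0.0324]
tool_rot: [0.0, 0.899, 0.437, 0.0]
contact_force: [-0.0, -0.4, 0.5]
gripper_width: 0.553
```

jog_arm([
  [0, 0, -0.015, 0],
  [0, 0, -0.045, 0],
  [0, 0, -0.085, 0],
  [0, 0, -0.125, 0],
  [0, 0, -0.165, 0],
])

```text
time: 7.12
tool_pos: [0.4827, 0.0577, 0.1988]
tool_rot: [-0.0, 0.899, 0.437, -0.0]
contact_force: [0.2, -0.0, 0.3]
gripper_width: 0.551
```

```bash
python3 - <<'E'
from h import *
plan((.3645,-.2594,.2,-16.5,36))
im,c=snap('wrist','w2.png'); wire(im,c,'mirror',.483,.0566,-38.4,.008); cv2.imwrite('pics/w2b.png',im)
E
```

```text
t 7.12 pos [0.4827 0.0577 0.1988] jaw -38.2 grip 0.551 F [ 0.2 -0.   0.3]
-> [ 0.3645 -0.2594  0.2   ] jaw -16.5
    [-161, 51, -1] turn -11.0 rows 5
    [-168, 20, 0] turn -10.5 rows 5
```

View pics/w2b.png

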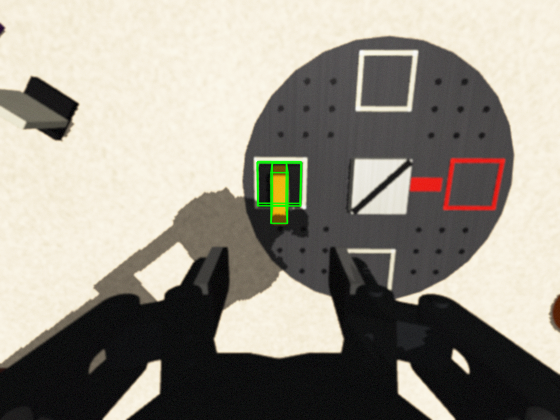

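Yellow stands centred in its square at (280,184); fit good. Next blue.

jog_arm([
  [-0.028, 0.009, -0.001, -2],
  [-0.063, 0.02, -0.001, -4.5],
  [-0.097, 0.031, -0.001, -7],
  [-0.13, 0.041, -0.001, -9],
  [-0.161, 0.051, -0.001, -11],
], fingers=1)

```text
time: 7.58
tool_pos: [0.4231, -0.1017, 0.1983]
tool_rot: [0.0, 0.853, 0.522, 0.0]
contact_force: [-0.2, 0.2, 0.7]
gripper_width: 1.002
```

jog_arm([
  [-0.035, 0.004, 0, -2.5],
  [-0.075, 0.009, 0, -5],
  [-0.115, 0.014, 0, -7.5],
  [-0.15, 0.018, 0, -9.5],
  [-0.168, 0.02, 0, -10.5],
])

```text
time: 8.0
tool_pos: [0.3635, -0.262, 0.1983]
tool_rot: [0.001, 0.803, 0.596, -0.0]
contact_force: [0.8, -0.1, 0.4]
gripper_width: 1.001
```

jog_arm([
  [0, 0, 0, 0],
  [0, 0, 0, 0],
  [0, 0, 0, 0],
])

```text
time: 8.25
tool_pos: [0.3652, -0.2584, 0.198]
tool_rot: [-0.0, 0.802, 0.597, 0.0]
contact_force: [-0.0, -0.5, 0.0]
gripper_width: 0.998
```

```bash
python3 - <<'E'
from h import *
im,c=snap('wrist','w3.png')
T=np.load('pics/w2.png.npy')
print('right sq,red sq',p2w(c,[(387,81),(474,184)],.008,T).round(4).tolist(),'ped',p2w(c,[(381,187)],.024,T).round(4))
plan((.3645,-.2594,.05,-16.5,35),(.3645,-.2594,.0235,-16.5,5))
wire(im,c,'mirror',.3645,-.2594,-16.5); cv2.imwrite('pics/w3b.png',cv2.resize(im[80:300,150:410],None,fx=2,fy=2))
E
```

```text
right sq,red sq [[0.6247, 0.0701, 0.008], [0.6403, -0.0695, 0.008]] ped [[ 0.5616 -0.0071  0.024 ]]
t 8.3 pos [ 0.3654 -0.2581  0.1981] jaw -16.6 grip 1.004 F [-0.2  0.8  0.8]
-> [ 0.3645 -0.2594  0.05  ] jaw -16.5
    [-1, 0, 148] turn 0.0 rows 5
-> [ 0.3645 -0.2594  0.0235] jaw -16.5
    [0, 0, 13] turn 0.0 rows 3
    [0, 0, 14] turn 0.0 rows 3
```

View pics/w3b.png

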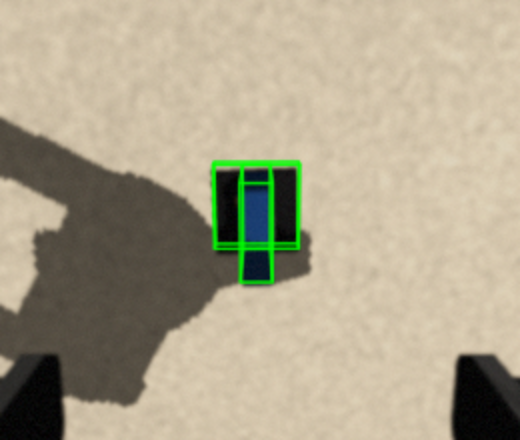

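Blue fits the wireframe within ~1-2 px. Grip it.

jog_arm([
  [-0.001, 0, 0.036, 0],
  [-0.001, 0, 0.072, 0],
  [-0.001, 0, 0.108, 0],
  [-0.001, 0, 0.135, 0],
  [-0.001, 0, 0.15, 0],
])

```text
time: 8.72
tool_pos: [0.3634, -0.2567, 0.0443]
tool_rot: [-0.003, 0.801, 0.598, -0.0]
contact_force: [-1.0, -0.4, 0.1]
gripper_width: 0.998
```

jog_arm([
  [0, 0, 0.009, 0],
  [0, 0, 0.016, 0],
  [0, 0, 0.022, 0],
  [0, 0, 0.024, 0],
  [0, 0, 0.024, 0],
])

```text
time: 9.13
tool_pos: [0.3653, -0.2602, 0.0248]
tool_rot: [0.0, 0.802, 0.597, 0.0]
contact_force: [0.4, -0.0, 0.2]
gripper_width: 1.0
```

jog_arm([
  [0, 0, 0, 0],
  [0, 0, 0, 0],
  [0, 0, 0, 0],
  [0, 0, 0, 0],
  [0, 0, 0, 0],
], fingers=0)

```text
time: 9.55
tool_pos: [0.3649, -0.2602, 0.0246]
tool_rot: [0.0, 0.802, 0.597, 0.0]
contact_force: [0.6, -0.4, 0.4]
gripper_width: 0.3
```

jog_arm([
  [0, 0, 0, 0],
  [0, 0, 0, 0],
  [0, 0, 0, 0],
  [0, 0, 0, 0],
  [0, 0, 0, 0],
])

```text
time: 9.97
tool_pos: [0.365, -0.2602, 0.0245]
tool_rot: [0.0, 0.802, 0.597, 0.0]
contact_force: [-0.7, -0.4, 1.8]
gripper_width: 0.153
```

```bash
python3 - <<'E'
from h import *
plan((.3645,-.2594,.15,-16.5,25),(.4993,-.0848,.15,51.6,36))
E
```

```text
t 9.97 pos [ 0.365  -0.2602  0.0245] jaw -16.7 grip 0.153 F [-0.7 -0.4  1.8]
-> [ 0.3645 -0.2594  0.15  ] jaw -16.5
    [0, 0, -63] turn 0.0 rows 3
    [1, -1, -62] turn 0.0 rows 3
-> [ 0.4993 -0.0848  0.15  ] jaw 51.6
    [103, 40, 0] turn -34.0 rows 5
    [63, 90, 0] turn -34.5 rows 5
```

jog_arm([
  [0, 0, -0.01, 0],
  [0, 0, -0.03, 0],
  [0.001, -0.001, -0.06, 0],
  [0.001, -0.001, -0.095, 0],
  [0.001, -0.001, -0.125, 0],
])

```text
time: 10.38
tool_pos: [0.3636, -0.2582, 0.1509]
tool_rot: [-0.0, 0.802, 0.597, -0.0]
contact_force: [0.3, -0.0, -1.6]
gripper_width: 0.161
```

jog_arm([
  [0.015, 0.006, 0, -6.5],
  [0.035, 0.014, 0, -13.5],
  [0.058, 0.022, 0, -20.5],
  [0.08, 0.031, 0, -27.5],
  [0.103, 0.04, 0, -34],
])

```text
time: 10.8
tool_pos: [0.432, -0.1704, 0.1493]
tool_rot: [-0.0, 0.59, 0.807, -0.0]
contact_force: [-1.3, -0.3, -1.6]
gripper_width: 0.153
```

jog_arm([
  [0.014, 0.02, 0, -7],
  [0.028, 0.04, 0, -14],
  [0.042, 0.06, 0, -21],
  [0.055, 0.078, 0, -28],
  [0.063, 0.09, 0, -34.5],
])

```text
time: 11.22
tool_pos: [0.4994, -0.0826, 0.1492]
tool_rot: [-0.001, 0.323, 0.946, 0.0]
contact_force: [-0.2, 0.4, -1.5]
gripper_width: 0.159
```

jog_arm([
  [0, 0, 0, 0],
  [0, 0, 0, 0],
  [0, 0, 0, 0],
])

```text
time: 11.47
tool_pos: [0.4984, -0.0848, 0.149]
tool_rot: [-0.001, 0.328, 0.945, -0.0]
contact_force: [-0.2, -0.1, -1.8]
gripper_width: 0.159
```

```bash
python3 - <<'E'
from h import *
plan((.4993,-.0848,.045,51.6,22),(.4993,-.0848,.0325,51.6,3))
E
```

```text
t 11.47 pos [ 0.4984 -0.0848  0.149 ] jaw 51.7 grip 0.159 F [-0.2 -0.1 -1.8]
-> [ 0.4993 -0.0848  0.045 ] jaw 51.6
    [-1, 1, 104] turn 0.0 rows 5
-> [ 0.4993 -0.0848  0.0325] jaw 51.6
    [0, 0, 13] turn 0.0 rows 5
```

jog_arm([
  [-0.001, 0.001, 0.03, 0],
  [-0.001, 0.001, 0.06, 0],
  [-0.001, 0.001, 0.085, 0],
  [-0.001, 0.001, 0.099, 0],
  [-0.001, 0.001, 0.104, 0],
])

```text
time: 11.88
tool_pos: [0.4974, -0.0845, 0.042]
tool_rot: [-0.003, 0.328, 0.945, -0.0]
contact_force: [-0.8, -0.0, -2.0]
gripper_width: 0.156
```

jog_arm([
  [0, 0, 0.003, 0],
  [0, 0, 0.006, 0],
  [0, 0, 0.009, 0],
  [0, 0, 0.011, 0],
  [0, 0, 0.012, 0],
])

```text
time: 12.3
tool_pos: [0.5011, -0.0847, 0.034]
tool_rot: [0.001, 0.327, 0.945, 0.0]
contact_force: [0.3, -0.3, -1.8]
gripper_width: 0.155
```

jog_arm([
  [0, 0, 0.001, 0],
  [0, 0, 0.001, 0],
  [0, 0, 0.001, 0],
  [0, 0, 0.001, 0],
])

```text
time: 12.63
tool_pos: [0.5007, -0.0844, 0.0326]
tool_rot: [0.0, 0.327, 0.945, 0.0]
contact_force: [-0.1, 0.6, -1.4]
gripper_width: 0.151
```

jog_arm([
  [0, 0, 0, 0],
  [0, 0, 0, 0],
  [0, 0, 0, 0],
  [0, 0, 0, 0],
  [0, 0, 0, 0],
], fingers=0.55)

```text
time: 13.05
tool_pos: [0.5007, -0.0845, 0.0325]
tool_rot: [0.0, 0.327, 0.945, -0.0]
contact_force: [-0.4, -0.1, -0.8]
gripper_width: 0.548
```

jog_arm([
  [0, 0, -0.015, 0],
  [0, 0, -0.045, 0],
  [0, 0, -0.085, 0],
  [0, 0, -0.125, 0],
  [0, 0, -0.165, 0],
])

```text
time: 13.47
tool_pos: [0.5, -0.0842, 0.1988]
tool_rot: [-0.0, 0.327, 0.945, 0.0]
contact_force: [0.9, -0.8, -0.9]
gripper_width: 0.552
```

jog_arm([
  [0, 0, 0, 0],
], fingers=1)

```text
time: 13.55
tool_pos: [0.5053, -0.0859, 0.2078]
tool_rot: [0.008, 0.327, 0.945, 0.0]
contact_force: [0.9, -0.4, 0.6]
gripper_width: 0.671
```

```bash
python3 - <<'E'
from h import *
im,c=snap('wrist','w4.png')
plan((.5815,.3003,.21,-9,36))
E
```

```text
t 13.6 pos [ 0.5038 -0.0854  0.2038] jaw 51.8 grip 0.758 F [-0.6  0.4 -0.4]
-> [0.5815 0.3003 0.21  ] jaw -9.0
    [59, 117, -2] turn 20.5 rows 4
    [96, 89, -2] turn 20.0 rows 4
    [121, 51, -2] turn 20.5 rows 4
```

jog_arm([
  [0.012, 0.023, -0.004, 4],
  [0.026, 0.053, -0.008, 9],
  [0.042, 0.085, -0.01, 15],
  [0.059, 0.117, -0.01, 20.5],
])

```text
time: 13.93
tool_pos: [0.5263, 0.0451, 0.2066]
tool_rot: [-0.0, 0.493, 0.87, -0.0]
contact_force: [0.8, -0.6, 0.6]
gripper_width: 1.001
```

jog_arm([
  [0.024, 0.022, 0, 5],
  [0.048, 0.044, 0, 10],
  [0.072, 0.067, 0, 15],
  [0.096, 0.089, 0, 20],
])

```text
time: 14.27
tool_pos: [0.5519, 0.174, 0.2056]
tool_rot: [-0.001, 0.635, 0.772, -0.001]
contact_force: [1.0, -0.5, -0.0]
gripper_width: 0.997
```

jog_arm([
  [0.034, 0.014, 0, 6],
  [0.067, 0.028, 0, 11.5],
  [0.096, 0.041, 0, 16.5],
  [0.115, 0.049, 0, 19.5],
  [0.121, 0.051, 0, 20.5],
])

```text
time: 14.68
tool_pos: [0.5781, 0.3039, 0.2051]
tool_rot: [-0.001, 0.761, 0.649, -0.001]
contact_force: [-0.8, -0.5, 0.1]
gripper_width: 0.999
```

jog_arm([
  [0, 0, 0, 0],
  [0, 0, 0, 0],
  [0, 0, 0, 0],
])

```text
time: 14.93
tool_pos: [0.5783, 0.3002, 0.2062]
tool_rot: [-0.0, 0.761, 0.648, -0.001]
contact_force: [0.3, -0.2, -0.1]
gripper_width: 1.001
```

```bash
python3 - <<'E'
from h import *
im,c=snap('wrist','w5.png')
plan((.5815,.3003,.1,-9,35))
wire(im,c,'laser',.5815,.3003,81); a=cv2.resize(im[60:280,150:410],(390,330))
im=cv2.imread('pics/w4.png'); wire(im,c,'mirror',.4993,-.0848,51.6,.008,np.load('pics/w4.png.npy')); b=cv2.resize(im[60:280,150:410],(390,330))
cv2.imwrite('pics/w5b.png',np.hstack([a,b]))
E
```

```text
t 14.98 pos [0.5785 0.3    0.2066] jaw -9.2 grip 0.997 F [ 0.6 -0.3  0.5]
-> [0.5815 0.3003 0.1   ] jaw -9.0
    [1, 3, 107] turn 0.0 rows 4
```

View pics/w5b.png

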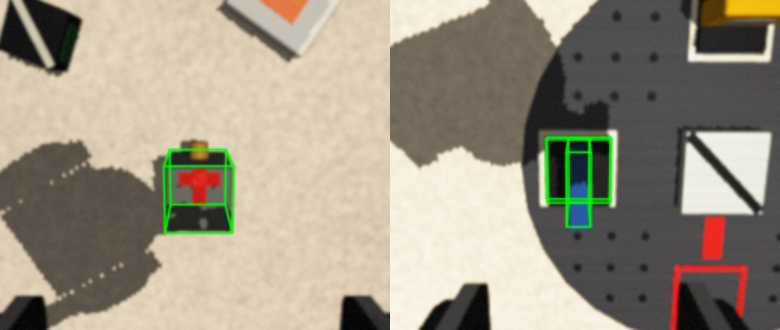

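Laser at (199,190) in the left crop, nozzle up-image, fits; blue stands centred in its square (right crop). Grip the laser.

jog_arm([
  [0.001, 0.003, 0.036, 0],
  [0.001, 0.003, 0.072, 0],
  [0.001, 0.003, 0.108, 0],
  [0.001, 0.003, 0.135, 0],
  [0.001, 0.003, 0.15, 0],
])

```text
time: 15.4
tool_pos: [0.5792, 0.2994, 0.0526]
tool_rot: [-0.001, 0.762, 0.648, -0.003]
contact_force: [-0.3, -0.0, -0.5]
gripper_width: 0.998
```

jog_arm([
  [0, 0, 0.01, 0],
  [0, 0, 0.018, 0],
  [0, 0, 0.024, 0],
  [0, 0, 0.026, 0],
  [0, 0, 0.026, 0],
])

```text
time: 15.82
tool_pos: [0.5826, 0.3017, 0.0323]
tool_rot: [0.0, 0.761, 0.648, 0.001]
contact_force: [-0.3, -0.7, 0.4]
gripper_width: 0.998
```

jog_arm([
  [0, 0, 0, 0],
  [0, 0, 0, 0],
  [0, 0, 0, 0],
  [0, 0, 0, 0],
  [0, 0, 0, 0],
], fingers=0)

```text
time: 16.23
tool_pos: [0.5824, 0.3018, 0.0322]
tool_rot: [0.0, 0.761, 0.648, 0.001]
contact_force: [-1.0, 0.4, 4.9]
gripper_width: 0.463
```

jog_arm([
  [0, 0, 0, 0],
  [0, 0, 0, 0],
  [0, 0, 0, 0],
  [0, 0, 0, 0],
])

```text
time: 16.57
tool_pos: [0.5824, 0.3018, 0.0322]
tool_rot: [0.0, 0.761, 0.648, 0.001]
contact_force: [-0.2, 0.0, 4.7]
gripper_width: 0.463
```

```bash
python3 - <<'E'
from h import *
plan((.5815,.3003,.16,-9,25),(.640,-.0687,.16,51.6,36))
E
```

```text
t 16.57 pos [0.5824 0.3018 0.0322] jaw -9.2 grip 0.463 F [-0.2  0.   4.7]
-> [0.5815 0.3003 0.16  ] jaw -9.0
    [-1, 0, -64] turn 0.0 rows 3
    [-1, -1, -64] turn 0.0 rows 3
-> [ 0.64   -0.0687  0.16  ] jaw 51.6
    [-118, 39, 0] turn -20.5 rows 4
    [-124, -5, 0] turn -20.0 rows 4
    [-116, -47, 0] turn -20.5 rows 4
```

jog_arm([
  [0, 0, -0.01, 0],
  [0, 0, -0.03, 0],
  [-0.001, -0.001, -0.06, 0],
  [-0.001, -0.001, -0.095, 0],
  [-0.001, -0.001, -0.128, 0],
])

```text
time: 16.98
tool_pos: [0.5793, 0.3001, 0.159]
tool_rot: [-0.001, 0.761, 0.648, -0.002]
contact_force: [1.0, 0.8, -1.6]
gripper_width: 0.46
```

jog_arm([
  [-0.013, 0.004, 0, -2.5],
  [-0.034, 0.011, 0, -6],
  [-0.06, 0.02, 0, -10.5],
  [-0.088, 0.029, 0, -15.5],
  [-0.118, 0.039, 0, -20.5],
])

```text
time: 17.4
tool_pos: [0.5993, 0.1771, 0.1582]
tool_rot: [-0.001, 0.632, 0.775, -0.001]
contact_force: [0.5, -0.1, -2.8]
gripper_width: 0.462
```

jog_arm([
  [-0.031, -0.001, 0, -5],
  [-0.062, -0.002, 0, -10],
  [-0.093, -0.004, 0, -15],
  [-0.124, -0.005, 0, -20],
])

```text
time: 17.73
tool_pos: [0.6188, 0.0539, 0.1582]
tool_rot: [-0.001, 0.488, 0.873, -0.001]
contact_force: [2.0, -0.8, -2.6]
gripper_width: 0.461
```

jog_arm([
  [-0.03, -0.012, 0, -5.5],
  [-0.06, -0.024, 0, -10.5],
  [-0.087, -0.035, 0, -15.5],
  [-0.107, -0.043, 0, -19],
  [-0.116, -0.047, 0, -20.5],
])

```text
time: 18.15
tool_pos: [0.6394, -0.0711, 0.1582]
tool_rot: [-0.001, 0.327, 0.945, -0.001]
contact_force: [-0.5, 0.3, -3.2]
gripper_width: 0.459
```

jog_arm([
  [0, 0, 0, 0],
  [0, 0, 0, 0],
  [0, 0, 0, 0],
])

```text
time: 18.4
tool_pos: [0.6394, -0.0672, 0.1586]
tool_rot: [-0.001, 0.327, 0.945, 0.0]
contact_force: [-0.1, 0.2, -1.9]
gripper_width: 0.456
```

```bash
python3 - <<'E'
from h import *
plan((.639,-.0678,.052,51.6,22),(.639,-.0678,.0402,51.6,3))
E
```

```text
t 18.4 pos [ 0.6394 -0.0672  0.1586] jaw 51.8 grip 0.456 F [-0.1  0.2 -1.9]
-> [ 0.639  -0.0678  0.052 ] jaw 51.6
    [0, -1, 107] turn 0.0 rows 5
-> [ 0.639  -0.0678  0.0402] jaw 51.6
    [0, 0, 11] turn 0.0 rows 4
```

jog_arm([
  [0, 0, 0.03, 0],
  [0, 0, 0.06, 0],
  [0, 0, 0.085, 0],
  [0, 0, 0.1, 0],
  [0, 0, 0.106, 0],
])

```text
time: 18.82
tool_pos: [0.6376, -0.0665, 0.0496]
tool_rot: [-0.003, 0.326, 0.945, -0.0]
contact_force: [-1.0, -0.5, -2.7]
gripper_width: 0.464
```

jog_arm([
  [0, 0, 0.003, 0],
  [0, 0, 0.006, 0],
  [0, 0, 0.009, 0],
  [0, 0, 0.011, 0],
  [0, 0, 0.011, 0],
])

```text
time: 19.23
tool_pos: [0.6406, -0.0682, 0.0431]
tool_rot: [0.001, 0.327, 0.945, 0.0]
contact_force: [0.4, -0.6, -2.9]
gripper_width: 0.462
```

jog_arm([
  [0, 0, 0.0005, 0],
  [0, 0, 0.001, 0],
  [0, 0, 0.001, 0],
  [0, 0, 0.001, 0],
])

```text
time: 19.57
tool_pos: [0.6402, -0.0682, 0.0415]
tool_rot: [0.0, 0.327, 0.945, 0.0]
contact_force: [-0.1, -0.2, -2.6]
gripper_width: 0.464
```

jog_arm([
  [0, 0, 0.001, 0],
  [0, 0, 0.0015, 0],
  [0, 0, 0.0015, 0],
  [0, 0, 0.0015, 0],
])

```text
time: 19.9
tool_pos: [0.6403, -0.0682, 0.0402]
tool_rot: [0.0, 0.327, 0.945, -0.0]
contact_force: [-0.9, 0.4, 0.6]
gripper_width: 0.464
```

jog_arm([
  [0, 0, 0, 0],
  [0, 0, 0, 0],
  [0, 0, 0, 0],
  [0, 0, 0, 0],
  [0, 0, 0, 0],
], fingers=0.75)

```text
time: 20.32
tool_pos: [0.6402, -0.0681, 0.0399]
tool_rot: [0.0, 0.327, 0.945, 0.0]
contact_force: [-0.3, -0.7, 0.3]
gripper_width: 0.753
```

jog_arm([
  [0, 0, -0.015, 0],
  [0, 0, -0.045, 0],
  [0, 0, -0.085, 0],
  [0, 0, -0.125, 0],
  [0, 0, -0.16, 0],
])

```text
time: 20.73
tool_pos: [0.6404, -0.0682, 0.2039]
tool_rot: [0.001, 0.327, 0.945, 0.0]
contact_force: [0.5, -0.6, -0.2]
gripper_width: 0.749
```

jog_arm([
  [0, 0, 0, 0],
  [0, 0, 0, 0],
], fingers=1)

```text
time: 20.9
tool_pos: [0.6422, -0.0686, 0.2055]
tool_rot: [0.004, 0.327, 0.945, 0.0]
contact_force: [-0.4, -0.1, -0.4]
gripper_width: 0.994
```

```bash
python3 - <<'E'
from h import *
im,c=snap('wrist','w6.png')
plan((.499,.4117,.19,-30.9,36))
E
```

```text
t 20.95 pos [ 0.6408 -0.0682  0.2022] jaw 51.8 grip 1.0 F [-0.1  0.6  0.3]
-> [0.499  0.4117 0.19  ] jaw -30.9
    [136, 97, 4] turn 27.5 rows 5
    [165, 23, 4] turn 27.5 rows 5
    [157, -56, 4] turn 27.5 rows 5
```

jog_arm([
  [0.022, 0.016, 0.001, 4.5],
  [0.049, 0.035, 0.002, 10],
  [0.077, 0.055, 0.003, 15.5],
  [0.106, 0.076, 0.004, 21.5],
  [0.136, 0.097, 0.004, 27.5],
])

```text
time: 21.37
tool_pos: [0.5911, 0.0933, 0.1933]
tool_rot: [-0.002, 0.545, 0.839, -0.001]
contact_force: [1.5, -0.3, -0.3]
gripper_width: 0.996
```

jog_arm([
  [0.033, 0.005, 0.001, 5.5],
  [0.066, 0.009, 0.002, 11],
  [0.099, 0.014, 0.003, 16.5],
  [0.132, 0.018, 0.004, 22],
  [0.165, 0.023, 0.004, 27.5],
])

```text
time: 21.78
tool_pos: [0.5438, 0.253, 0.1893]
tool_rot: [-0.001, 0.728, 0.686, -0.002]
contact_force: [0.2, 0.3, 0.8]
gripper_width: 1.001
```

jog_arm([
  [0.036, -0.013, 0.001, 6.5],
  [0.073, -0.026, 0.002, 13],
  [0.109, -0.039, 0.003, 19],
  [0.14, -0.05, 0.004, 24.5],
  [0.157, -0.056, 0.004, 27.5],
])

```text
time: 22.2
tool_pos: [0.4959, 0.4143, 0.1851]
tool_rot: [-0.0, 0.869, 0.494, -0.002]
contact_force: [-0.9, -0.3, -0.5]
gripper_width: 1.003
```

jog_arm([
  [0, 0, 0, 0],
  [0, 0, 0, 0],
  [0, 0, 0, 0],
])

```text
time: 22.45
tool_pos: [0.4984, 0.4108, 0.1863]
tool_rot: [0.0, 0.869, 0.495, -0.001]
contact_force: [-0.3, 0.1, -0.1]
gripper_width: 0.998
```

```bash
python3 - <<'E'
from h import *
im,c=snap('wrist','w7.png')
plan((.499,.4117,.1,-30.9,35))
wire(im,c,'cube',.499,.4117,59.1); a=cv2.resize(im[60:280,150:410],(390,330))
im=cv2.imread('pics/w6.png'); wire(im,c,'laser',.640,-.0687,141.6,.008,np.load('pics/w6.png.npy')); b=cv2.resize(im[60:280,150:410],(390,330))
cv2.imwrite('pics/w7b.png',np.hstack([a,b]))
E
```

```text
t 22.5 pos [0.4987 0.4106 0.1867] jaw -30.7 grip 1.003 F [0.5 0.9 0. ]
-> [0.499  0.4117 0.1   ] jaw -30.9
    [1, 0, 87] turn 0.0 rows 3
```

View pics/w7b.png

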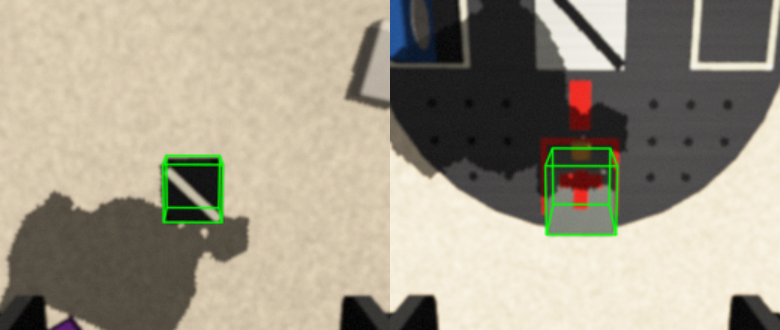

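Cube (192,188) fits the wireframe with the stripe on the expected diagonal; the laser stands in the red square, nozzle toward the pedestal. Grip the cube.

jog_arm([
  [0.001, 0, 0.036, 0],
  [0.001, 0, 0.072, 0],
  [0.001, 0, 0.108, 0],
  [0.001, 0, 0.138, 0],
  [0.001, 0, 0.155, 0],
])

```text
time: 22.92
tool_pos: [0.4974, 0.4095, 0.0279]
tool_rot: [0.0, 0.869, 0.494, -0.003]
contact_force: [-0.9, -0.3, -0.9]
gripper_width: 1.002
```

jog_arm([
  [0, 0, 0.009, 0],
  [0, 0, 0.016, 0],
  [0, 0, 0.021, 0],
  [0, 0, 0.023, 0],
  [0, 0, 0.023, 0],
])

```text
time: 23.33
tool_pos: [0.5001, 0.4129, 0.0108]
tool_rot: [-0.0, 0.869, 0.495, 0.001]
contact_force: [-0.2, 0.9, -1.2]
gripper_width: 0.999
```

jog_arm([
  [0, 0, 0, 0],
  [0, 0, 0, 0],
  [0, 0, 0, 0],
  [0, 0, 0, 0],
  [0, 0, 0, 0],
], fingers=0)

```text
time: 23.75
tool_pos: [0.5, 0.4133, 0.011]
tool_rot: [-0.0, 0.869, 0.495, 0.001]
contact_force: [-0.1, 0.0, -1.1]
gripper_width: 0.409
```

jog_arm([
  [0, 0, 0, 0],
  [0, 0, 0, 0],
  [0, 0, 0, 0],
  [0, 0, 0, 0],
])

```text
time: 24.08
tool_pos: [0.4999, 0.4132, 0.0107]
tool_rot: [-0.0, 0.869, 0.495, 0.001]
contact_force: [-0.2, 0.2, 5.5]
gripper_width: 0.403
```

```bash
python3 - <<'E'
from h import *
plan((.499,.4117,.16,-30.9,25),(.5613,-.0063,.16,51.6,36))
E
```

```text
t 24.08 pos [0.4999 0.4132 0.0107] jaw -30.7 grip 0.403 F [-0.2  0.2  5.5]
-> [0.499  0.4117 0.16  ] jaw -30.9
    [-1, 0, -75] turn 0.0 rows 3
    [-1, 0, -74] turn 0.0 rows 3
-> [ 0.5613 -0.0063  0.16  ] jaw 51.6
    [-109, 89, 0] turn -27.5 rows 4
    [-138, 28, 0] turn -27.5 rows 4
    [-136, -38, 0] turn -27.5 rows 4
```

jog_arm([
  [0, 0, -0.01, 0],
  [0, 0, -0.035, 0],
  [-0.001, 0, -0.07, 0],
  [-0.001, 0, -0.11, 0],
  [-0.001, 0, -0.15, 0],
])

```text
time: 24.5
tool_pos: [0.4972, 0.4108, 0.1594]
tool_rot: [0.0, 0.869, 0.495, -0.002]
contact_force: [1.6, -0.0, -0.9]
gripper_width: 0.408
```

jog_arm([
  [-0.015, 0.012, 0, -4],
  [-0.036, 0.029, 0, -9],
  [-0.06, 0.049, 0, -15],
  [-0.084, 0.069, 0, -21],
  [-0.109, 0.089, 0, -27.5],
])

```text
time: 24.92
tool_pos: [0.5188, 0.2712, 0.159]
tool_rot: [-0.0, 0.724, 0.69, -0.001]
contact_force: [0.6, -0.1, -1.6]
gripper_width: 0.41
```

jog_arm([
  [-0.028, 0.006, 0, -5.5],
  [-0.055, 0.011, 0, -11],
  [-0.083, 0.017, 0, -16.5],
  [-0.11, 0.022, 0, -22],
  [-0.138, 0.028, 0, -27.5],
])

```text
time: 25.33
tool_pos: [0.539, 0.1319, 0.1589]
tool_rot: [-0.001, 0.54, 0.842, -0.001]
contact_force: [-0.6, 0.1, -0.6]
gripper_width: 0.41
```

jog_arm([
  [-0.032, -0.009, 0, -6.5],
  [-0.065, -0.018, 0, -13],
  [-0.097, -0.027, 0, -19.5],
  [-0.122, -0.034, 0, -24.5],
  [-0.136, -0.038, 0, -27.5],
])

```text
time: 25.75
tool_pos: [0.5608, -0.009, 0.1591]
tool_rot: [-0.001, 0.326, 0.945, -0.001]
contact_force: [-0.2, -0.4, -0.3]
gripper_width: 0.407
```

jog_arm([
  [0, 0, 0, 0],
  [0, 0, 0, 0],
  [0, 0, 0, 0],
])

```text
time: 26.0
tool_pos: [0.5608, -0.0055, 0.1592]
tool_rot: [-0.001, 0.327, 0.945, 0.0]
contact_force: [0.6, 0.5, -1.6]
gripper_width: 0.411
```

```bash
python3 - <<'E'
from h import *
plan((.560,-.0052,.047,51.6,22),(.560,-.0052,.0347,51.6,3))
E
```

```text
t 26.0 pos [ 0.5608 -0.0055  0.1592] jaw 51.8 grip 0.411 F [ 0.6  0.5 -1.6]
-> [ 0.56   -0.0052  0.047 ] jaw 51.6
    [0, 0, 56] turn 0.0 rows 3
    [1, 0, 56] turn 0.0 rows 3
-> [ 0.56   -0.0052  0.0347] jaw 51.6
    [0, 0, 12] turn 0.0 rows 5
```

jog_arm([
  [0.001, 0, 0.03, 0],
  [0.001, 0, 0.06, 0],
  [0.001, 0, 0.088, 0],
  [0.001, 0, 0.106, 0],
  [0.001, 0, 0.112, 0],
])

```text
time: 26.42
tool_pos: [0.5573, -0.0038, 0.0435]
tool_rot: [-0.004, 0.326, 0.945, -0.001]
contact_force: [-0.2, 0.1, -2.8]
gripper_width: 0.409
```

jog_arm([
  [0, 0, 0.003, 0],
  [0, 0, 0.006, 0],
  [0, 0, 0.008, 0],
  [0, 0, 0.01, 0],
  [0, 0, 0.01, 0],
])

```text
time: 26.83
tool_pos: [0.5614, -0.0056, 0.0387]
tool_rot: [0.001, 0.327, 0.945, 0.0]
contact_force: [-0.0, -0.8, -1.7]
gripper_width: 0.41
```

jog_arm([
  [0, 0, 0.0005, 0],
  [0, 0, 0.001, 0],
  [0, 0, 0.001, 0],
  [0, 0, 0.001, 0],
])

```text
time: 27.17
tool_pos: [0.5608, -0.0056, 0.037]
tool_rot: [0.0, 0.327, 0.945, 0.0]
contact_force: [-0.6, -0.3, -2.0]
gripper_width: 0.408
```

jog_arm([
  [0, 0, 0.001, 0],
  [0, 0, 0.002, 0],
  [0, 0, 0.0023, 0],
  [0, 0, 0.0023, 0],
  [0, 0, 0.0023, 0],
])

```text
time: 27.58
tool_pos: [0.5609, -0.0057, 0.0347]
tool_rot: [0.0, 0.327, 0.945, -0.0]
contact_force: [-0.7, -0.9, 0.3]
gripper_width: 0.417
```

jog_arm([
  [0, 0, 0, 0],
  [0, 0, 0, 0],
  [0, 0, 0, 0],
  [0, 0, 0, 0],
  [0, 0, 0, 0],
], fingers=0.7)

```text
time: 28.0
tool_pos: [0.5607, -0.0056, 0.0345]
tool_rot: [0.0, 0.327, 0.945, 0.0]
contact_force: [-0.2, 0.9, 0.1]
gripper_width: 0.696
```

jog_arm([
  [0, 0, -0.015, 0],
  [0, 0, -0.045, 0],
  [0, 0, -0.085, 0],
  [0, 0, -0.125, 0],
  [0, 0, -0.16, 0],
])

```text
time: 28.42
tool_pos: [0.5608, -0.0056, 0.1971]
tool_rot: [0.001, 0.327, 0.945, 0.0]
contact_force: [1.0, -0.9, 0.2]
gripper_width: 0.699
```

jog_arm([
  [0, 0, 0, 0],
  [0, 0, 0, 0],
  [0, 0, 0, 0],
], fingers=1)

```text
time: 28.67
tool_pos: [0.5604, -0.0055, 0.194]
tool_rot: [-0.0, 0.327, 0.945, -0.0]
contact_force: [0.3, 0.1, -0.1]
gripper_width: 0.999
```

```bash
python3 - <<'E'
from h import *
im,c=snap('wrist','w8.png')
plan((.3497,.2545,.2,17.3,36))
E
```

```text
t 28.72 pos [ 0.5597 -0.0055  0.1927] jaw 51.8 grip 1.002 F [ 0.1 -0.5 -0.2]
-> [0.3497 0.2545 0.2   ] jaw 17.3
    [163, 37, -4] turn 17.5 rows 5
    [167, -13, -3] turn 17.0 rows 5
```

jog_arm([
  [0.028, 0.006, -0.001, 3],
  [0.062, 0.014, -0.002, 6.5],
  [0.096, 0.022, -0.003, 10],
  [0.13, 0.03, -0.004, 14],
  [0.163, 0.037, -0.004, 17.5],
])

```text
time: 29.13
tool_pos: [0.4531, 0.1251, 0.1959]
tool_rot: [-0.002, 0.469, 0.883, -0.001]
contact_force: [-0.0, 0.5, -0.3]
gripper_width: 0.997
```

jog_arm([
  [0.037, -0.003, -0.001, 4],
  [0.076, -0.006, -0.002, 8],
  [0.115, -0.009, -0.003, 12],
  [0.149, -0.012, -0.003, 15],
  [0.167, -0.013, -0.003, 17],
])

```text
time: 29.55
tool_pos: [0.3471, 0.2563, 0.199]
tool_rot: [-0.001, 0.592, 0.806, -0.002]
contact_force: [0.6, -0.0, 0.9]
gripper_width: 1.002
```

jog_arm([
  [0, 0, 0, 0],
  [0, 0, 0, 0],
  [0, 0, 0, 0],
])

```text
time: 29.8
tool_pos: [0.3503, 0.254, 0.2001]
tool_rot: [-0.0, 0.592, 0.806, -0.001]
contact_force: [-0.4, -0.0, 0.2]
gripper_width: 1.002
```

```bash
python3 - <<'E'
from h import *
im,c=snap('wrist','w9.png')
plan((.3497,.2545,.1,17.3,35))
wire(im,c,'screen',.3497,.2545,17.3); a=cv2.resize(im[60:280,150:410],(390,330))
im=cv2.imread('pics/w8.png'); wire(im,c,'cube',.5613,-.0063,141.6,.024,np.load('pics/w8.png.npy')); b=cv2.resize(im[60:280,150:410],(390,330))
cv2.imwrite('pics/w9b.png',np.hstack([a,b]))
E
```

```text
t 29.85 pos [0.3507 0.2539 0.2004] jaw 17.3 grip 0.997 F [ 0.9  0.  -0.1]
-> [0.3497 0.2545 0.1   ] jaw 17.3
    [1, -1, 100] turn 0.0 rows 3
```

View pics/w9b.png

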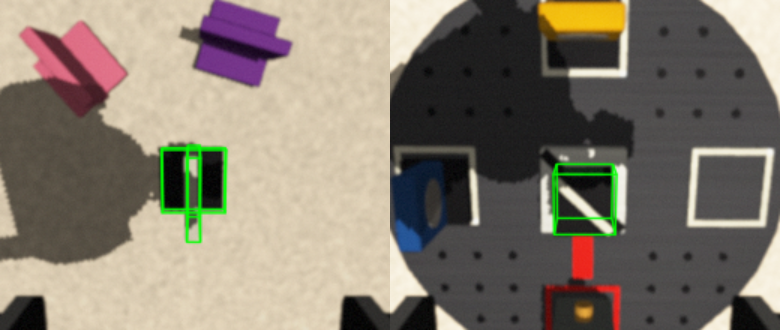

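Cube sits centred with stripes aligned (587,195 right crop); screen (193,180) matches the wireframe, pink/purple clear of the fingers. Grip the screen with a smaller opening.

jog_arm([
  [0.001, -0.001, 0.036, 0],
  [0.001, -0.001, 0.072, 0],
  [0.001, -0.001, 0.108, 0],
  [0.001, -0.001, 0.135, 0],
  [0.001, -0.001, 0.15, 0],
], fingers=0.6)

```text
time: 30.27
tool_pos: [0.3474, 0.253, 0.0471]
tool_rot: [-0.001, 0.593, 0.805, -0.003]
contact_force: [0.1, -0.4, -0.4]
gripper_width: 0.597
```

jog_arm([
  [0, 0, 0.01, 0],
  [0, 0, 0.018, 0],
  [0, 0, 0.024, 0],
  [0, 0, 0.026, 0],
  [0, 0, 0.026, 0],
])

```text
time: 30.68
tool_pos: [0.3498, 0.2555, 0.0259]
tool_rot: [0.0, 0.593, 0.806, 0.0]
contact_force: [0.2, -0.3, 0.1]
gripper_width: 0.598
```

jog_arm([
  [0, 0, 0, 0],
  [0, 0, 0, 0],
  [0, 0, 0, 0],
  [0, 0, 0, 0],
  [0, 0, 0, 0],
], fingers=0)

```text
time: 31.1
tool_pos: [0.3498, 0.2558, 0.0263]
tool_rot: [0.0, 0.592, 0.806, 0.001]
contact_force: [0.0, 0.6, 3.0]
gripper_width: 0.089
```

jog_arm([
  [0, 0, 0, 0],
  [0, 0, 0, 0],
  [0, 0, 0, 0],
  [0, 0, 0, 0],
])

```text
time: 31.43
tool_pos: [0.3499, 0.2558, 0.0262]
tool_rot: [0.0, 0.592, 0.806, 0.001]
contact_force: [-0.1, 0.1, 4.7]
gripper_width: 0.085
```

```bash
python3 - <<'E'
from h import *
plan((.3497,.2545,.16,17.3,25),(.6238,.0716,.16,51.6,36))
E
```

```text
t 31.43 pos [0.3499 0.2558 0.0262] jaw 17.3 grip 0.085 F [-0.1  0.1  4.7]
-> [0.3497 0.2545 0.16  ] jaw 17.3
    [-1, 0, -67] turn 0.0 rows 3
    [0, -1, -67] turn 0.0 rows 3
-> [0.6238 0.0716 0.16  ] jaw 51.6
    [-128, 104, 0] turn -17.0 rows 5
    [-153, 62, 0] turn -17.5 rows 5
```

jog_arm([
  [0, 0, -0.01, 0],
  [0, 0, -0.03, 0],
  [0, -0.001, -0.06, 0],
  [-0.001, -0.001, -0.098, 0],
  [-0.001, -0.001, -0.134, 0],
])

```text
time: 31.85
tool_pos: [0.3472, 0.2534, 0.1599]
tool_rot: [-0.001, 0.592, 0.806, -0.001]
contact_force: [0.3, 0.9, -1.7]
gripper_width: 0.084
```

jog_arm([
  [-0.02, 0.016, 0, -2.5],
  [-0.047, 0.038, 0, -6],
  [-0.073, 0.06, 0, -10],
  [-0.1, 0.082, 0, -13.5],
  [-0.128, 0.104, 0, -17],
])

```text
time: 32.27
tool_pos: [0.4863, 0.1619, 0.1591]
tool_rot: [-0.001, 0.465, 0.885, -0.0]
contact_force: [0.4, 1.0, -1.3]
gripper_width: 0.083
```

jog_arm([
  [-0.035, 0.014, 0, -4],
  [-0.071, 0.029, 0, -8],
  [-0.107, 0.043, 0, -12],
  [-0.137, 0.055, 0, -15.5],
  [-0.153, 0.062, 0, -17.5],
])

```text
time: 32.68
tool_pos: [0.6252, 0.069, 0.1588]
tool_rot: [-0.0, 0.327, 0.945, -0.001]
contact_force: [-0.1, 1.0, -1.7]
gripper_width: 0.085
```

jog_arm([
  [0, 0, 0, 0],
  [0, 0, 0, 0],
  [0, 0, 0, 0],
])

```text
time: 32.93
tool_pos: [0.6223, 0.072, 0.1587]
tool_rot: [-0.001, 0.327, 0.945, -0.0]
contact_force: [0.8, 0.4, -1.2]
gripper_width: 0.088
```

```bash
python3 - <<'E'
from h import *
plan((.6228,.0724,.047,51.6,22),(.6228,.0724,.0342,51.6,3))
E
```

```text
t 32.93 pos [0.6223 0.072  0.1587] jaw 51.8 grip 0.088 F [ 0.8  0.4 -1.2]
-> [0.6228 0.0724 0.047 ] jaw 51.6
    [0, 0, 56] turn 0.0 rows 3
    [0, 1, 56] turn 0.0 rows 3
-> [0.6228 0.0724 0.0342] jaw 51.6
    [0, 0, 13] turn 0.0 rows 5
```

jog_arm([
  [0, 0, 0.03, 0],
  [0, 0, 0.06, 0],
  [0, 0.0005, 0.088, 0],
  [0, 0.0005, 0.106, 0],
  [0, 0.0005, 0.112, 0],
])

```text
time: 33.35
tool_pos: [0.6195, 0.0731, 0.0431]
tool_rot: [-0.004, 0.326, 0.945, -0.001]
contact_force: [-0.7, -0.1, -1.8]
gripper_width: 0.088
```

jog_arm([
  [0, 0, 0.003, 0],
  [0, 0, 0.006, 0],
  [0, 0, 0.008, 0],
  [0, 0, 0.01, 0],
  [0, 0, 0.01, 0],
])

```text
time: 33.77
tool_pos: [0.6245, 0.0721, 0.0385]
tool_rot: [0.001, 0.327, 0.945, 0.0]
contact_force: [0.4, 0.7, -1.8]
gripper_width: 0.087
```

jog_arm([
  [0, 0, 0.0005, 0],
  [0, 0, 0.001, 0],
  [0, 0, 0.001, 0],
  [0, 0, 0.001, 0],
])

```text
time: 34.1
tool_pos: [0.6239, 0.072, 0.0366]
tool_rot: [0.0, 0.327, 0.945, 0.0]
contact_force: [-0.7, 0.9, -1.2]
gripper_width: 0.085
```

jog_arm([
  [0, 0, 0.001, 0],
  [0, 0, 0.002, 0],
  [0, 0, 0.0024, 0],
  [0, 0, 0.0024, 0],
  [0, 0, 0.0024, 0],
])

```text
time: 34.52
tool_pos: [0.6239, 0.072, 0.0343]
tool_rot: [0.0, 0.327, 0.945, -0.0]
contact_force: [-0.7, 0.0, 0.9]
gripper_width: 0.086
```

jog_arm([
  [0, 0, 0, 0],
  [0, 0, 0, 0],
  [0, 0, 0, 0],
  [0, 0, 0, 0],
  [0, 0, 0, 0],
], fingers=0.5)

```text
time: 34.93
tool_pos: [0.6238, 0.0721, 0.0341]
tool_rot: [0.0, 0.327, 0.945, 0.0]
contact_force: [-0.1, 0.4, -0.0]
gripper_width: 0.5
```

jog_arm([
  [0, 0, -0.015, 0],
  [0, 0, -0.045, 0],
  [0, 0, -0.085, 0],
  [0, 0, -0.125, 0],
  [0, 0, -0.16, 0],
])

```text
time: 35.35
tool_pos: [0.6241, 0.0721, 0.1982]
tool_rot: [0.001, 0.327, 0.945, 0.0]
contact_force: [0.7, -0.7, 0.5]
gripper_width: 0.5
```

jog_arm([
  [-0.02, 0, -0.03, 0],
  [-0.05, 0, -0.06, 0],
  [-0.08, 0, -0.08, 0],
  [-0.1, 0, -0.1, 0],
  [-0.1, 0, -0.1, 0],
])

```text
time: 35.77
tool_pos: [0.7062, 0.0074, 0.3014]
tool_rot: [0.005, 0.328, 0.945, 0.001]
contact_force: [0.4, -0.4, 1.6]
gripper_width: 0.501
```

jog_arm([
  [0, 0, 0, 0],
  [0, 0, 0, 0],
  [0, 0, 0, 0],
])

```text
time: 36.02
tool_pos: [0.7011, 0.011, 0.2925]
tool_rot: [-0.001, 0.327, 0.945, -0.0]
contact_force: [-0.0, 0.3, 0.3]
gripper_width: 0.497
```

```bash
python3 - <<'E'
from h import *
print(tool()[2])
pl=[('cube',.5613,-.0063,141.6,.024),('laser',.640,-.0687,141.6,.008),('mirror',.4828,.0559,141.6,.008),('mirror',.4993,-.0848,51.6,.008),('screen',.6238,.0716,51.6,.008)]
t=[]
for n in ('wrist','scene'):
    im,c=snap(n,n+'_f.png')
    q=w2p(c,[.5613,-.0063,.03])[0]; print(n,q)
    for p in pl: wire(im,c,*p)
    w=150 if n=='wrist' else 75; x0=int(np.clip(q[0]-w,0,560-2*w)); y0=int(np.clip(q[1]-w,0,420-2*w))
    t.append(cv2.resize(im[y0:y0+2*w,x0:x0+2*w],(400,400),interpolation=cv2.INTER_CUBIC))
cv2.imwrite('pics/f.png',np.hstack(t))
E
```

```text
[0.70110703 0.01104177 0.29248584]
wrist [193.4964677   86.01610274]
scene [270.6356141  237.23042277]
```

View pics/f.png

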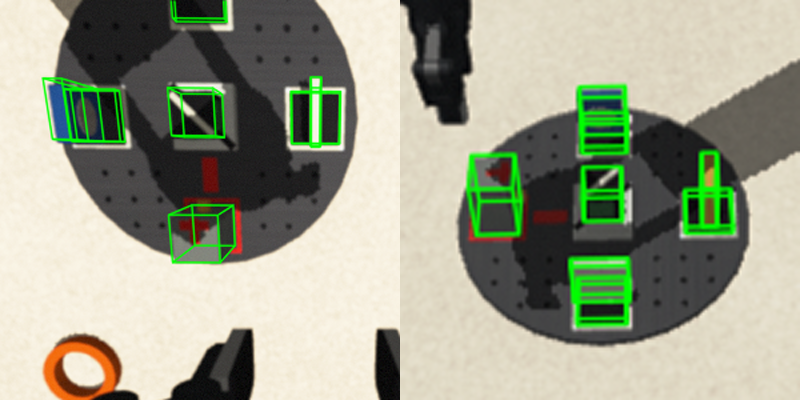

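Final view: all five parts match their target wireframes in both cameras within about 2–3 mm, and they stand upright in their squares. The tape is in view and undisturbed. Handing in.

```bash
python3 - <<'E'
from plant import manip
print(manip.job_done()); print(manip.state()['time'])
E
```

```text
the job is handed in; nothing more can be done
None
the job is handed in; nothing more can be done
```

I placed all five parts and handed the job in at about 36 s of the 128 s allowed; it reports no verdict.

- **Placement:** The cube is on the pedestal with its stripe along the black one. The laser is in the red square with its nozzle towards the cube. The yellow mirror is opposite, the blue mirror to the left and the white screen to the right.
- **Setting down:** I lowered each part in small steps to contact height before opening the fingers. Wrist force readings stayed below about 6 N throughout.
- **Last checks:** I overlaid the target outlines on the final wrist and scene pictures. All five parts matched within about 2–3 mm and stood upright. The yellow mirror is only partly inside the final wrist crop, so there it rests on the scene picture and the earlier close-up after placing.
- **Bystanders:** I did not measure the tape and sample box again at the end. The gripper did not come near either one, and neither looked disturbed where it came into view.

No check failed. The only disagreement was about 1–1.5 mm in the plate centre between the top and wrist cameras, so I used a value between the two.

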